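# Make up a smear kit and a urine kit

### The job

Make up the two sampling kits from the stock on the worktop: the blue tray is the smear kit and gets the brown dropper bottle with the black top and the small pale dropper bottle; the yellow tray is the urine kit and gets the yellow-lidded specimen cup and the tall white tube of test strips. Put one thing in each pocket, standing upright on the pocket floor and let go, without dropping anything, and leave the red-lidded cup and the brown bottle with the white top where they stand.

Things in the scene. Friction and masses are not known exactly. Their poses are not given: they have to be found in the camera images.
- violet_center (a point): Brown dropper bottle with BLACK dropper top and violet label: body 44 mm round up to 70 mm, 26 mm round shoulder from 70 to 88 mm, 14 mm round rubber top up to 108 mm, about 75 g; grasp it high on the body (about 64 mm up) or by the shoulder, so that its top stays clear of the gripper. Stands upright and loose. Point: on its axis, half-way up; z up along the axis
- oil_center (a point): Small pale (cream) dropper bottle with white top: body 35 mm round up to 56 mm, 25 mm round shoulder from 56 to 71 mm, 14 mm round top up to 86 mm, about 60 g; grasp it on the body, about half-way up. Stands upright and loose. Point: on its axis, half-way up; z up along the axis
- cup_yellow_center (a point): Specimen cup with YELLOW screw lid: cup 56 mm round (narrower at the foot) up to 60 mm, lid 62 mm round from 61 to 72 mm, about 50 g; take it by the lid, which overhangs the cup all round (a gripper that grasps lower down may bear on the lid). Stands upright and loose. Point: on its axis, half-way up; z up along the axis
- strips_center (a point): Tall white test strip tube, its side printed with small coloured squares: tube 43 mm round up to 112 mm, cap 48 mm round with a small lip, from 112 to 126 mm, about 45 g; take it by the cap, which overhangs the tube all round (a gripper that grasps lower down may bear on the cap). Stands upright and loose. Point: on its axis, half-way up; z up along the axis
- tray_blue: Blue pocket tray, fixed to the worktop, outside 78 x 170 mm (own x by own y) and 20 mm high, walls and floor 3 mm thick, with a wall across its middle that makes two equal pockets 72 x 80 mm; a 10 mm tab sticks out at each end. Origin: centre of its underside; own y along its length, z up; pocket centres at own y = +42 and -42 mm, own x = 0
- tray_yellow: Yellow pocket tray, fixed to the worktop, outside 78 x 170 mm (own x by own y) and 20 mm high, walls and floor 3 mm thick, with a wall across its middle that makes two equal pockets 72 x 80 mm; a 10 mm tab sticks out at each end. Origin: centre of its underside; own y along its length, z up; pocket centres at own y = +42 and -42 mm, own x = 0
- brown_center (a point): Brown dropper bottle with WHITE dropper top and orange-brown label, 44 mm round, 108 mm high: not needed, to be left where it stands. Stands upright and loose. Point: on its axis, half-way up; z up along the axis
- cup_red_center (a point): Specimen cup with RED screw lid, 62 mm round, 72 mm high: not needed, to be left where it stands. Stands upright and loose. Point: on its axis, half-way up; z up along the axis
Things that resemble listed ones, but are neither listed nor needed, are in the scene too. What is shaped like the part that bears violet_center but green or turquoise is not meant.

How it is judged:
By the outcome, as a careful person would: the job done as asked, in the order asked, and still so for the second after the job is handed in, with the robot touching nothing.
It also fails if it takes over 93 s, if anything falls off the work surface, if the arm or the gripper's body presses on something with over 40 N, if the wrist force passes 120 N, or if a joint passes its speed limit or range.

### The arm

A 6-joint arm with a two-finger parallel gripper is mounted at the origin on a cart in front of the work surface, level with it; the furniture and walls round the work are solid. World frame = base frame: x ahead of the robot, y to its left, z up, the work surface at z = 0. Lengths are in m, angles in rad, forces in N, time in s.
With the tool pointing down it reaches from about 0.375 to 0.9 m from the base axis. Payload 3.1 kg.
Tool frame: the origin (TCP) lies between the finger pads; the fingertips stand 22 mm ahead of it and the grasp point (between the pads) lies 3 mm ahead of it; z points along the fingers, y is the line along which they close (so a half turn about z gives the same grasp; the last joint's range is limited). The gripper opens to 87 mm and grips with 3 to 60 N. Pads are 19 mm wide; open, the fingers measure 117 mm over their backs; the gripper's body (75 mm by 190 mm) begins 51 mm behind the grasp point.
Start: joints at [-0.178, 0.527, 1.433, -0, 1.181, -0.178], TCP at [0.625, 0, 0.245] pointing down, gripper open.
Joint ranges: [-3.08, 3.08], [-0.75, 2.2], [0.22, 2.44], [-1.43, 4.57], [0, 2.65], [-2.85, 2.85]. Speed limits (rad/s): [2.79, 2.79, 3.14, 3.14, 3.14, 3.14].

### API

Orientations are given as a unit quaternion [x, y, z, w].
In Python, from rig import robot gives the robot as it stands.
- The arm moves only by the tool move_arm, never from a script. Its argument "series" is text: rows parted by semicolons, each of 6 numbers parted by spaces: the shift along the tool's x, y, z in mm, then the turn, a rotation vector about the tool's x, y, z in degrees. In form: dx dy dz ax ay az; .... A call has 1 to 8 rows; each row is the pose to reach, as a shift and turn from the pose commanded when the call began, along the tool's axes at that moment; what a row does not reach only later rows make up. A row lasts 1/12 s, in which the tool goes at most 41.7 mm and 7.16 degrees, less where a joint would pass 70% of its speed; a pose out of reach is approached as far as the arm can. A call with a gripper value outside its range is refused whole. "jaw" is the opening, from 0 (shut) to 1 (fully open), set as the call begins (left out, the last holds). The fingers move at their own pace and stop on an object; "newtons" is the grip in N (left out, the last holds). Time passes only in rows, so rows that repeat a pose let the fingers close. It gives the time, the measured TCP pose, the force, the opening and the grip force at its end, in the units of the state.
- robot.get_obs(): the state, without advancing time (a new reading comes with each control period).
- robot.camera(name): name is "scene" or "side" or "wrist"; returns a dict with "img" (384x512x3 uint8, red, green, blue), "mtx" (3x3 intrinsics, pixels), "world_to_cam" (4x4, takes a point from world to camera coordinates). Camera axes: x right, y down, z forward; pixel columns grow to the right and rows downward; lengths in m; the calibration is good to about 2 mm. A picture is of the moment at which its call begins. There is no depth.
- robot.hand_in(): hands the job in; it is judged then, once.
Trained networks look in a picture, given as the dict that the camera call returned (one of the last four; its "shot" number tells which), for a name from the list of things; names that differ only in an ending like _2 or _b are one class to them, and where a whole thing is asked for, a point or a joint stands for the part that bears it (a point fixed in the world has none). Each returns a list of dicts, best first, with "p" (0 to 1); they miss things now and then, are a little off and sometimes report something else, mostly with a low value. They report only what shows in the picture. A call takes as long as a camera call. They do not tell look-alikes from the thing itself.
- robot.search_frame(picture, thing): "xyz" ([x, y, z] in m, in world coordinates, good to about 4 mm: the middle of the surface that is visible of it).
- robot.tip_of(picture, thing): "xyz" ([x, y, z] in m, in world coordinates, good to about 4 mm: a listed point, or the origin of a listed thing).
The state is a dict: "time": time; "q": joint angles; "joint_velocities": joint speeds; "joint_torque": joint torques, N m; "position": TCP position; "tool_rot": TCP orientation; "ft_force": force on the tool from outside, world axes, zero at the start; "moment": the same for the moment, N m; "grip_width": finger opening in m; "grip_force": force on a finger pad.
Only numpy, scipy, OpenCV 4.12 (cv2) and the standard library are available. Lean on these libraries where they do the work, as an engineer would, in place of code of your own. Each camera call takes 0.05 s, during which the arm holds its last target. There are 200 camera calls.

## Working session

There is one attempt and no reset: what is moved stays moved. The work goes in short steps, Python scripts to look and compute and a tool call to move; the robot and the scene stay as the last step left them, time stands still between calls to the robot, and variables do not carry over. Pictures are saved under pics/ and viewed, at most 14 in all, crops included, and the job is handed in when it is done.

Besides the shell and the picture viewer there is one more tool, called after "Emit:" in YAML: its name, and indented under it one key for each argument. move_arm: Moves the arm, as the interface text tells. Its arguments: {"type":"object","properties":{"series":{"type":"string"},"jaw":{"type":"number"},"newtons":{"type":"number"}},"required":["series"]}

```bash
ls; mkdir -p pics
python3 - <<'E'
from rig import robot
import cv2,numpy as np
o=robot.get_obs();print(o['time'],o['position'],o['tool_rot'],o['grip_width'])
ims=[]
for n in ["scene","side"]:
    p=robot.camera(n);ims.append(p["img"])
    for t in ["violet_center","oil_center","cup_yellow_center","strips_center","tray_blue","tray_yellow","brown_center","cup_red_center"]:
        print(n,t,[(np.round(d["xyz"],3).tolist(),round(d["p"],2)) for d in robot.tip_of(p,t)][:5])
    cv2.imwrite(f"pics/{n}0.png",cv2.resize(p["img"][:,:,::-1],(800,600)))
E
```

```text
pics
0.0 [6.24323351e-01 1.59762484e-04 2.43582011e-01] [ 7.07093637e-01  7.07119105e-01 -6.15430428e-04 -8.83660012e-04] 0.08686110438116153
scene violet_center [([0.348, 0.552, 0.05], 0.82), ([0.67, -0.105, 0.054], 0.78), ([0.388, 0.28, 0.056], 0.54), ([0.338, 0.639, 0.051], 0.54), ([0.708, -0.016, 0.053], 0.54)]
scene oil_center [([0.485, 0.325, 0.048], 0.62)]
scene cup_yellow_center [([0.496, 0.11, 0.036], 0.84)]
scene strips_center [([0.395, 0.377, 0.067], 0.88)]
scene tray_blue [([0.608, 0.3, 0.002], 0.76)]
scene tray_yellow [([0.624, 0.125, 0.001], 0.72)]
scene brown_center [([0.486, 0.215, 0.048], 0.75)]
scene cup_red_center [([0.391, 0.173, 0.036], 0.86), ([0.484, 0.212, 0.053], 0.67)]
side violet_center [([0.341, 0.642, 0.054], 0.84), ([0.345, 0.554, 0.055], 0.77), ([0.384, 0.279, 0.052], 0.64), ([0.666, -0.105, 0.053], 0.61), ([0.708, -0.015, 0.053], 0.48)]
side oil_center [([0.488, 0.32, 0.044], 0.71), ([0.385, 0.28, 0.053], 0.4)]
side cup_yellow_center [([0.496, 0.112, 0.037], 0.79), ([0.392, 0.379, 0.065], 0.16)]
side strips_center [([0.393, 0.381, 0.066], 0.9)]
side tray_blue [([0.607, 0.305, 0.004], 0.87), ([0.621, 0.119, 0.001], 0.49)]
side tray_yellow [([0.62, 0.125, 0.001], 0.79)]
side brown_center [([0.489, 0.214, 0.056], 0.64)]
side cup_red_center [([0.387, 0.175, 0.036], 0.53)]
```

View pics/scene0.png

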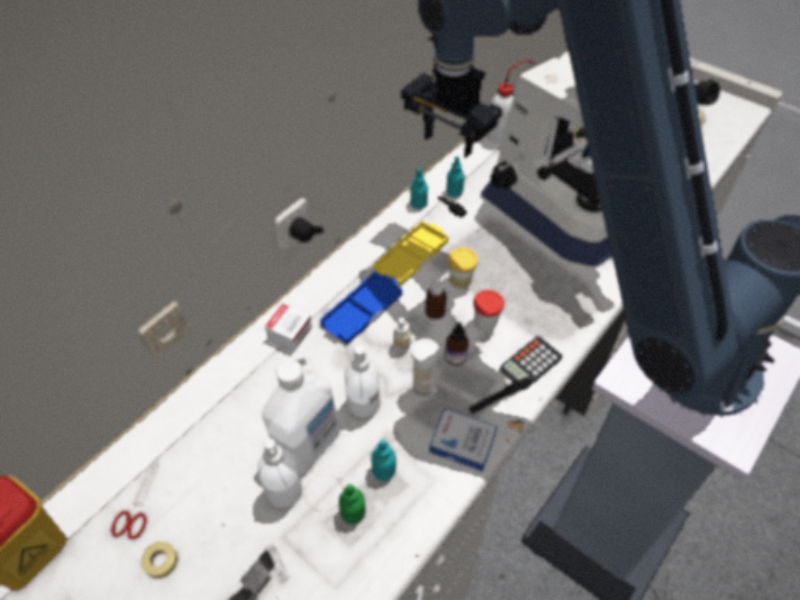

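View pics/side0.png

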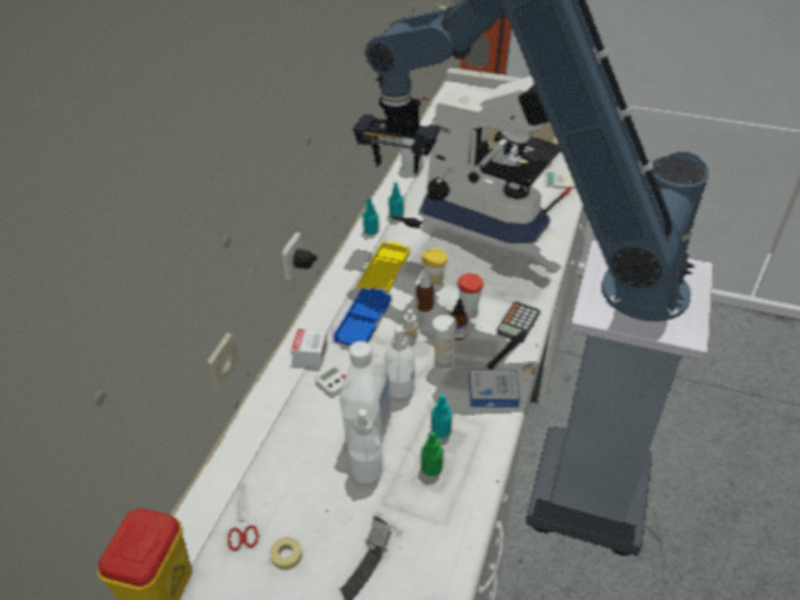

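```bash
cat > h.py <<'E'
from rig import robot
import cv2,numpy as np
from scipy.spatial.transform import Rotation as R
def rect(p,z,x0=.25,x1=.8,y0=-.2,y1=.6,s=1000):
    # rows: x decreasing downward; cols: y decreasing to the right (view from above, robot at bottom)
    P=p["mtx"]@p["world_to_cam"][:3]
    H=np.c_[P[:,0],P[:,1],P[:,2]*z+P[:,3]]
    A=np.array([[0,-1/s,x1],[-1/s,0,y1],[0,0,1]])
    return cv2.warpPerspective(p["img"],H@A,(int((y1-y0)*s),int((x1-x0)*s)),flags=cv2.INTER_LINEAR|cv2.WARP_INVERSE_MAP)
def trays(p,x1=.8,y1=.6,s=1000):
    r=rect(p,.02);h=cv2.cvtColor(r,cv2.COLOR_RGB2HSV)
    for n,lo,hi in[("blue",(105,130,60),(125,255,255)),("yel",(22,150,70),(33,255,255))]:
        m=cv2.inRange(h,lo,hi);m=cv2.morphologyEx(m,cv2.MORPH_CLOSE,np.ones((9,9)))
        for c in sorted(cv2.findContours(m,0,2)[0],key=cv2.contourArea)[-3:]:
            a=cv2.minAreaRect(c);print(n,"xy",round(x1-a[0][1]/s,3),round(y1-a[0][0]/s,3),np.round(a[1]),round(a[2],1),cv2.contourArea(c))
    return r
def state():
    o=robot.get_obs();print(round(o['time'],2),np.round(o['position'],4),np.round(R.from_quat(o['tool_rot']).as_matrix(),3).tolist(),o['ft_force'],o['grip_width'],o['grip_force'])
    return o
E
python3 - <<'E'
from h import *
for n in["scene","side"]:
    p=robot.camera(n);r=trays(p)
    print(n,np.linalg.inv(p["world_to_cam"])[:3,3])
    r=rect(p,0.)
    for k in range(0,800,100):
        cv2.line(r,(k,0),(k,550),(255,0,0) if k==600 else (0,0,0),1)
    for k in range(0,550,100): cv2.line(r,(0,k),(800,k),(0,0,0),1)
    cv2.imwrite(f"pics/r_{n}.png",r[:,:,::-1])
E
```

```text
blue xy 0.255 0.46 [4. 7.] 0.0 21.0
blue xy 0.283 0.47 [33.  6.] 74.1 124.0
blue xy 0.6 0.305 [185.  83.] 0.5 13452.5
yel xy 0.514 0.079 [53. 58.] 58.0 2305.0
yel xy 0.613 0.126 [ 81. 179.] 90.0 12627.0
scene [-0.00475714  0.94116894  1.12813485]
blue xy 0.276 0.469 [56. 14.] 72.3 471.0
blue xy 0.603 0.309 [189.  80.] 1.0 13008.5
yel xy 0.509 0.061 [54. 64.] 71.6 2754.0
yel xy 0.617 0.128 [ 79. 187.] 90.0 12713.5
side [0.10494959 1.46126408 1.23531102]
```

View pics/r_scene.png

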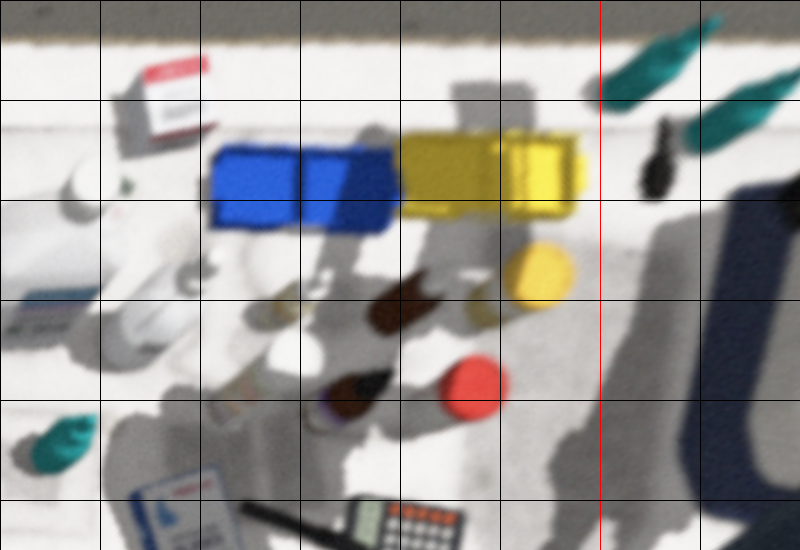

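View pics/r_side.png

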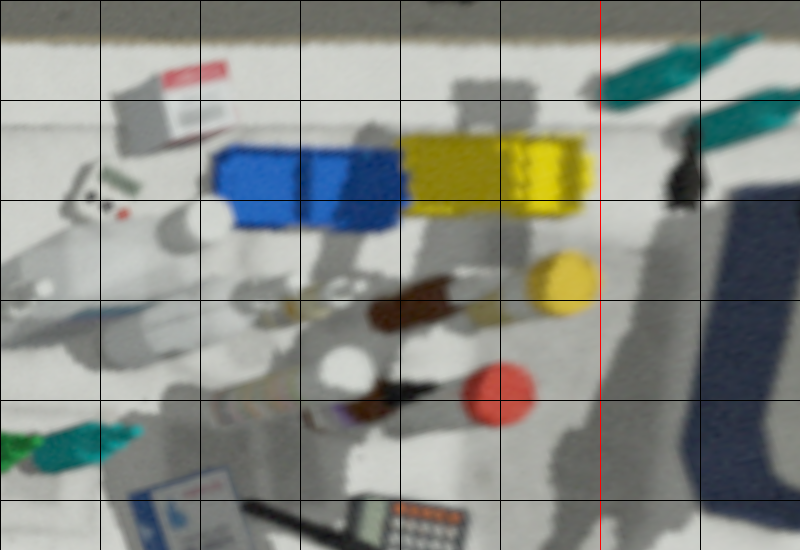

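Emit:
move_arm:
  series: "250 -134 -130 0 0 0;250 -134 -130 0 0 0;250 -134 -130 0 0 0;250 -134 -130 0 0 0;250 -134 -130 0 0 0;250 -134 -130 0 0 0;250 -134 -130 0 0 0;250 -134 -130 0 0 0"
  jaw: 1
  newtons: 15

```text
time: 1.67
position: [0.4891, 0.2536, 0.3773]
tool_rot: [0.706, 0.708, 0.002, -0.0]
ft_force: [-0.4, -0.3, 0.3]
grip_width: 0.087
grip_force: 0.0
```

Run:
```python
from h import *
state()
p=robot.camera("wrist");print(np.round(np.linalg.inv(p["world_to_cam"]),2).tolist())
for t in ["violet_center","oil_center","cup_yellow_center","strips_center","tray_blue","tray_yellow","brown_center","cup_red_center"]:
    print(t,[(np.round(d["xyz"],3).tolist(),round(d["p"],2)) for d in robot.tip_of(p,t)][:5])
cv2.imwrite("pics/w1.png",cv2.resize(p["img"][:,:,::-1],(800,600)))
trays(p)
```

```text
1.67 [0.4891 0.2536 0.3773] [[-0.003, 1.0, 0.003], [1.0, 0.003, 0.003], [0.003, 0.003, -1.0]] [-0.38006753 -0.33018329  0.31198485] 0.08698689980845219 0.0
[[1.0, 0.0, 0.0, 0.49], [0.0, -0.97, -0.26, 0.32], [0.0, 0.26, -0.97, 0.52], [0.0, 0.0, 0.0, 1.0]]
violet_center [([0.39, 0.283, 0.056], 0.72)]
oil_center [([0.489, 0.321, 0.042], 0.71)]
cup_yellow_center [([0.49, 0.113, 0.034], 0.63)]
strips_center [([0.39, 0.377, 0.063], 0.59)]
tray_blue [([0.605, 0.305, 0.001], 0.84)]
tray_yellow [([0.624, 0.12, -0.003], 0.95), ([0.391, 0.381, 0.062], 0.36), ([0.491, 0.114, 0.033], 0.28)]
brown_center [([0.486, 0.214, 0.055], 0.88)]
cup_red_center [([0.389, 0.175, 0.038], 0.74)]
blue xy 0.271 0.445 [1. 0.] 180.0 0.0
blue xy 0.304 0.405 [113.  59.] 30.5 421.5
blue xy 0.605 0.303 [186.  78.] 1.7 13114.0
yel xy 0.787 0.099 [27. 15.] 87.5 165.0
yel xy 0.495 0.105 [64. 40.] 90.0 2076.0
yel xy 0.619 0.149 [ 79. 129.] 90.0 7921.5
```

View pics/w1.png

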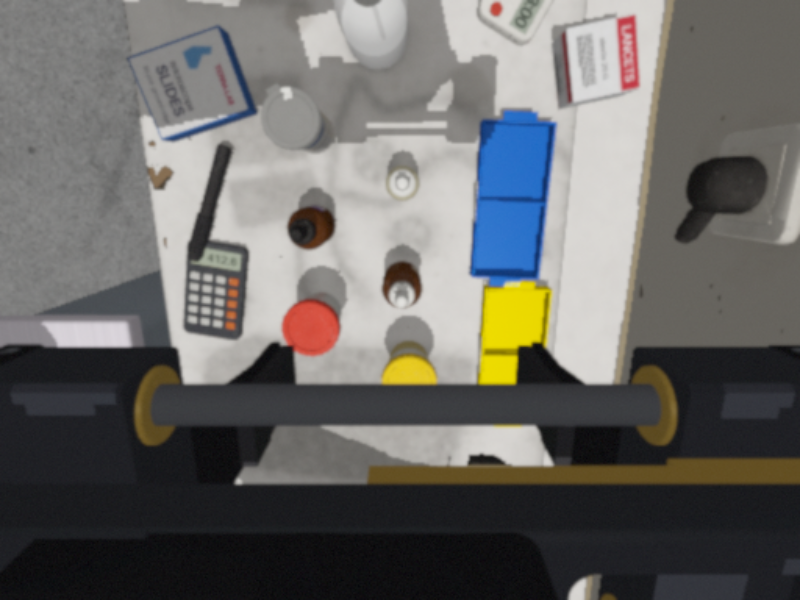

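Emit:
move_arm:
  series: "31 -104 175 0 0 0;31 -104 175 0 0 0;31 -104 175 0 0 0;31 -104 175 0 0 0;31 -104 175 0 0 0;31 -104 175 0 0 0;31 -104 175 0 0 0;31 -104 175 0 0 0"

```text
time: 2.78
position: [0.3894, 0.2812, 0.2004]
tool_rot: [0.707, 0.707, 0.001, 0.001]
ft_force: [0.8, -1.4, -0.1]
grip_width: 0.0869
grip_force: 0.0
```

Run:
```python
from h import *
p=robot.camera("wrist");state();p=robot.camera("wrist");state()
for t in ["violet_center","oil_center","strips_center","tray_blue"]:
    print(t,[(np.round(d["xyz"],3).tolist(),round(d["p"],2)) for d in robot.tip_of(p,t)][:5])
p=robot.camera("side");state()
cv2.imwrite("pics/s2.png",cv2.resize(p["img"][60:300,180:380,::-1],(667,600) if 0 else (500,600)))
```

```text
2.83 [0.3901 0.2814 0.2011] [[0.001, 1.0, 0.005], [1.0, -0.001, 0.002], [0.002, 0.005, -1.0]] [-0.37082136  0.15012885  0.85218961] 0.08721670191754861 0.0
2.88 [0.3901 0.2815 0.2013] [[0.001, 1.0, 0.005], [1.0, -0.001, 0.002], [0.002, 0.005, -1.0]] [1.03925522 0.27973632 0.84748716] 0.08714370897832795 0.0
violet_center [([0.39, 0.282, 0.058], 0.89)]
oil_center []
strips_center [([0.486, 0.322, 0.041], 0.16)]
tray_blue [([0.604, 0.303, 0.003], 0.86)]
3.13 [0.388  0.2811 0.2004] [[0.001, 1.0, 0.002], [1.0, -0.001, 0.001], [0.001, 0.002, -1.0]] [-0.12460724 -0.10718484  0.48878079] 0.08690165874503791 0.0
```

View pics/s2.png

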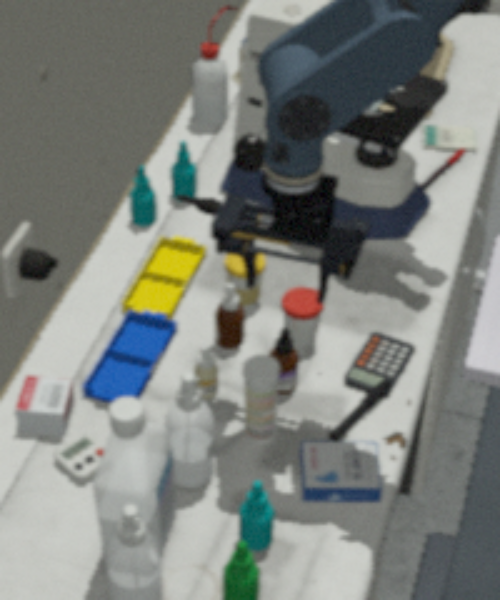

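Emit:
move_arm:
  series: "0 1 35 0 0 0;0 1 70 0 0 0;0 1 100 0 0 0;0 1 120 0 0 0;0 1 133 0 0 0;0 1 133 0 0 0;0 1 133 0 0 0"

```text
time: 3.72
position: [0.3881, 0.281, 0.0663]
tool_rot: [0.707, 0.707, -0.0, -0.0]
ft_force: [-0.7, -0.7, 0.2]
grip_width: 0.087
grip_force: 0.0
```

Emit:
move_arm:
  series: "0 0 0 0 0 0;0 0 0 0 0 0;0 0 0 0 0 0;0 0 0 0 0 0;0 0 0 0 0 0;0 0 0 0 0 0"
  jaw: 0.3
  newtons: 15

```text
time: 4.22
position: [0.3882, 0.2811, 0.067]
tool_rot: [0.707, 0.707, 0.0, 0.0]
ft_force: [-0.1, 0.2, -0.3]
grip_width: 0.0551
grip_force: 0.0
```

Emit:
move_arm:
  series: "0 0 0 0 0 0;0 0 0 0 0 0;0 0 0 0 0 0;0 0 0 0 0 0;0 0 0 0 0 0;0 0 0 0 0 0"

```text
time: 4.72
position: [0.388, 0.2811, 0.0666]
tool_rot: [0.707, 0.707, 0.0, 0.0]
ft_force: [-0.4, -0.3, 1.5]
grip_width: 0.0422
grip_force: 15.0
```

Emit:
move_arm:
  series: "0 0 20 0 0 0;0 0 -30 0 0 0;0 0 -60 0 0 0;0 0 -90 0 0 0;0 0 -120 0 0 0;0 0 -125 0 0 0;0 0 -125 0 0 0"

```text
time: 5.3
position: [0.3891, 0.2815, 0.1932]
tool_rot: [0.707, 0.707, 0.002, 0.001]
ft_force: [0.2, 0.7, -0.2]
grip_width: 0.0429
grip_force: 15.0
```

I typed +20 in the first row by mistake, so the gripper was pushed down briefly. I'll check how the bottle sits in the grip.

Run:
```python
from h import *
state()
c=[]
for n in["side","scene"]:
    p=robot.camera(n)
    for t in ["violet_center"]:
        print(n,t,[(np.round(d["xyz"],3).tolist(),round(d["p"],2)) for d in robot.tip_of(p,t)][:6])
    P=p["mtx"]@p["world_to_cam"][:3]
    u=P@[.388,.281,.16,1];u=(u[:2]/u[2]).astype(int);print(u)
    # marks: predicted bottle bottom and top if unslipped
    for z in(.126,.234):
        v=P@[.388,.281,z,1];v=v[:2]/v[2];print(z,v)
    c.append(cv2.resize(p["img"][u[1]-50:u[1]+50,u[0]-33:u[0]+33],(396,600),interpolation=cv2.INTER_CUBIC))
cv2.imwrite("pics/v3.png",np.hstack(c)[:,:,::-1])
```

```text
5.3 [0.3891 0.2815 0.1932] [[-0.0, 1.0, 0.004], [1.0, 0.0, 0.002], [0.002, 0.004, -1.0]] [ 0.24481637  0.73215535 -0.15670291] 0.042903250642586405 14.999842456891201
side violet_center [([0.346, 0.554, 0.055], 0.88), ([0.388, 0.277, 0.203], 0.76), ([0.707, -0.015, 0.052], 0.7), ([0.34, 0.64, 0.052], 0.53), ([0.667, -0.103, 0.053], 0.45)]
[294 180]
0.126 [293.64357654 187.61965057]
0.234 [294.98696594 162.84294015]
scene violet_center [([0.339, 0.638, 0.052], 0.91), ([0.346, 0.551, 0.048], 0.85), ([0.71, -0.016, 0.051], 0.77), ([0.385, 0.277, 0.198], 0.58)]
[293 195]
0.126 [292.98403236 203.24246765]
0.234 [295.6554668  178.44313956]
```

View pics/v3.png

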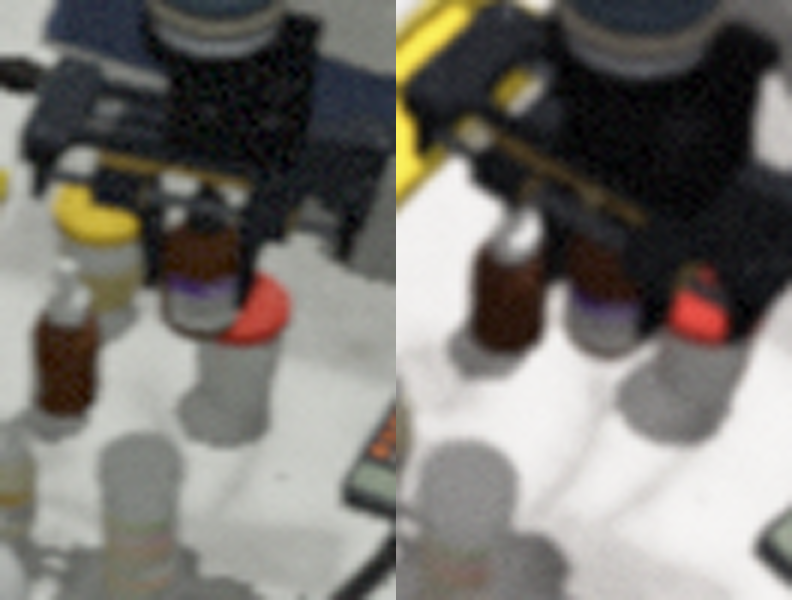

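Emit:
move_arm:
  series: "-19 217 0 0 0 0;-19 217 0 0 0 0;-19 217 0 0 0 0;-19 217 0 0 0 0;-19 217 0 0 0 0;-19 217 0 0 0 0;-19 217 0 0 0 0;-19 217 0 0 0 0"

```text
time: 6.17
position: [0.6035, 0.2615, 0.1891]
tool_rot: [0.707, 0.707, -0.002, -0.002]
ft_force: [-0.8, -0.8, -0.9]
grip_width: 0.0429
grip_force: 15.0
```

Emit:
move_arm:
  series: "0 0 35 0 0 0;0 0 70 0 0 0;0 0 100 0 0 0;0 0 105 0 0 0;0 0 105 0 0 0;0 0 105 0 0 0"

```text
time: 6.67
position: [0.6043, 0.2626, 0.0872]
tool_rot: [0.707, 0.707, -0.0, -0.0]
ft_force: [1.8, 0.1, -0.2]
grip_width: 0.0427
grip_force: 15.0
```

Run:
```python
from h import *
c=[]
for n in["side","scene"]:
    p=robot.camera(n)
    print(n,[(np.round(d["xyz"],3).tolist(),round(d["p"],2)) for d in robot.tip_of(p,"violet_center")][:6],[(np.round(d["xyz"],3).tolist(),round(d["p"],2)) for d in robot.tip_of(p,"tray_blue")][:1])
    P=p["mtx"]@p["world_to_cam"][:3]
    u=P@[.605,.27,.05,1];u=(u[:2]/u[2]).astype(int)
    c.append(cv2.resize(p["img"][u[1]-45:u[1]+35,u[0]-33:u[0]+33],(396,480),interpolation=cv2.INTER_CUBIC))
state()
cv2.imwrite("pics/v4.png",np.hstack(c)[:,:,::-1])
```

```text
side [([0.343, 0.551, 0.057], 0.84), ([0.339, 0.641, 0.05], 0.69), ([0.665, -0.104, 0.052], 0.59), ([0.602, 0.258, 0.096], 0.47)] [([0.609, 0.305, -0.004], 0.66)]
scene [([0.67, -0.103, 0.057], 0.76), ([0.342, 0.636, 0.055], 0.75), ([0.349, 0.548, 0.054], 0.73), ([0.71, -0.015, 0.055], 0.6), ([0.604, 0.26, 0.098], 0.58)] [([0.61, 0.304, 0.002], 0.88)]
6.97 [0.6059 0.2623 0.0883] [[-0.0, 1.0, 0.003], [1.0, 0.0, 0.001], [0.001, 0.003, -1.0]] [ 0.38644356  0.76698035 -0.40995277] 0.043148981368805676 14.99995014994056
```

View pics/v4.png

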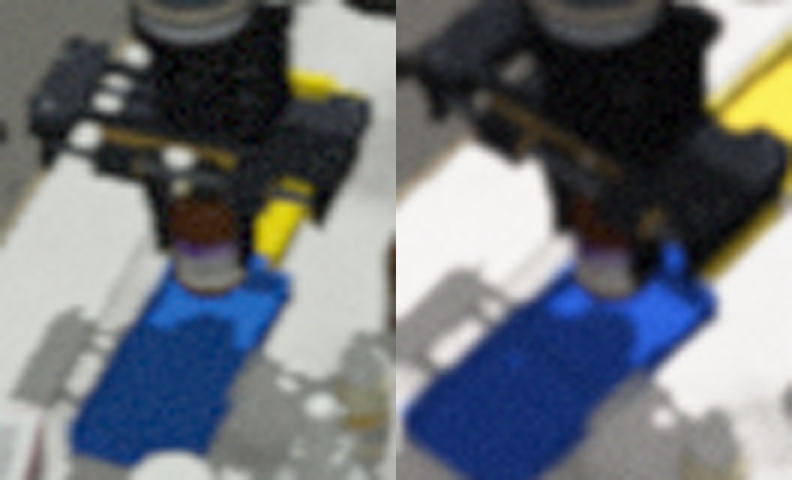

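Emit:
move_arm:
  series: "0 0 10 0 0 0;0 0 18 0 0 0;0 0 25 0 0 0;0 0 30 0 0 0;0 0 30 0 0 0"

```text
time: 7.38
position: [0.6037, 0.2616, 0.0543]
tool_rot: [0.707, 0.707, -0.002, -0.001]
ft_force: [-0.2, 0.6, -0.9]
grip_width: 0.0431
grip_force: 15.0
```

Emit:
move_arm:
  series: "0 0 2 0 0 0;0 0 4 0 0 0;0 0 4 0 0 0"

```text
time: 7.63
position: [0.605, 0.262, 0.0522]
tool_rot: [0.707, 0.707, -0.0, -0.0]
ft_force: [0.4, 0.0, -1.0]
grip_width: 0.0428
grip_force: 15.0
```

Emit:
move_arm:
  series: "0 0 1 0 0 0;0 0 2 0 0 0;0 0 2 0 0 0;0 0 2 0 0 0"

```text
time: 7.97
position: [0.605, 0.262, 0.0507]
tool_rot: [0.707, 0.707, 0.0, 0.0]
ft_force: [-0.8, -0.8, -0.5]
grip_width: 0.0429
grip_force: 15.0
```

Emit:
move_arm:
  series: "0 0 1 0 0 0;0 0 2 0 0 0;0 0 2 0 0 0;0 0 2 0 0 0"

```text
time: 8.3
position: [0.6053, 0.2622, 0.0498]
tool_rot: [0.707, 0.707, 0.0, 0.0]
ft_force: [-1.0, 0.7, 5.6]
grip_width: 0.043
grip_force: 15.0
```

Emit:
move_arm:
  series: "0 0 1 0 0 0;0 0 1 0 0 0;0 0 1 0 0 0"

```text
time: 8.55
position: [0.6054, 0.2622, 0.0496]
tool_rot: [0.707, 0.707, 0.001, 0.0]
ft_force: [-2.7, -0.9, 8.3]
grip_width: 0.0429
grip_force: 15.0
```

Emit:
move_arm:
  series: "0 0 -1 0 0 0;0 0 -1 0 0 0;0 0 -1 0 0 0"

```text
time: 8.8
position: [0.6055, 0.2622, 0.0496]
tool_rot: [0.707, 0.707, 0.001, 0.0]
ft_force: [-1.3, -0.3, 6.1]
grip_width: 0.0428
grip_force: 15.0
```

Emit:
move_arm:
  series: "0 0 -1 0 0 0;0 0 -1 0 0 0;0 0 -1 0 0 0;0 0 -1 0 0 0;0 0 -1 0 0 0;0 0 -1 0 0 0"
  jaw: 0.8

```text
time: 9.3
position: [0.6049, 0.262, 0.0492]
tool_rot: [0.707, 0.707, -0.0, -0.0]
ft_force: [0.2, -0.2, 0.0]
grip_width: 0.0684
grip_force: 0.0
```

Run:
```python
from h import *
state()
for n in["side","scene"]:
    p=robot.camera(n)
    print(n,[(np.round(d["xyz"],3).tolist(),round(d["p"],2)) for d in robot.tip_of(p,"violet_center")][:6])
```

```text
9.3 [0.6049 0.262  0.0492] [[-0.0, 1.0, -0.0], [1.0, 0.0, -0.0], [-0.0, -0.0, -1.0]] [ 0.17365443 -0.20632621  0.0138076 ] 0.06835136336735767 0.0
side [([0.6, 0.26, 0.056], 0.78), ([0.338, 0.64, 0.054], 0.77), ([0.347, 0.553, 0.055], 0.55), ([0.668, -0.103, 0.054], 0.42)]
scene [([0.34, 0.642, 0.051], 0.69), ([0.348, 0.551, 0.05], 0.62), ([0.71, -0.016, 0.054], 0.56), ([0.667, -0.103, 0.054], 0.54), ([0.605, 0.258, 0.06], 0.45)]
```

Emit:
move_arm:
  series: "0 0 -30 0 0 0;0 0 -70 0 0 0;0 0 -110 0 0 0;0 0 -150 0 0 0;59 -118 -150 0 0 -20;59 -118 -150 0 0 -20;59 -118 -150 0 0 -20;59 -118 -150 0 0 -20"
  jaw: 1

```text
time: 10.17
position: [0.4795, 0.3226, 0.1995]
tool_rot: [0.571, 0.821, -0.002, -0.003]
ft_force: [-0.6, -1.0, -0.4]
grip_width: 0.0868
grip_force: 0.0
```

Run:
```python
from h import *
p=robot.camera("wrist");
for t in ["oil_center","strips_center","violet_center","brown_center"]:
    print(t,[(np.round(d["xyz"],3).tolist(),round(d["p"],2)) for d in robot.tip_of(p,t)][:5])
p=robot.camera("side")
for t in ["oil_center","strips_center","violet_center","brown_center"]:
    print(t,[(np.round(d["xyz"],3).tolist(),round(d["p"],2)) for d in robot.tip_of(p,t)][:5])
o=state();print(o['q'])
```

```text
oil_center [([0.488, 0.322, 0.044], 0.55)]
strips_center []
violet_center [([0.608, 0.26, 0.06], 0.61)]
brown_center [([0.49, 0.215, 0.055], 0.78)]
oil_center [([0.488, 0.321, 0.044], 0.71)]
strips_center [([0.39, 0.378, 0.066], 0.68)]
violet_center [([0.6, 0.26, 0.053], 0.61), ([0.343, 0.55, 0.055], 0.53), ([0.34, 0.638, 0.05], 0.51), ([0.708, -0.015, 0.052], 0.44)]
brown_center [([0.488, 0.215, 0.056], 0.67)]
10.67 [0.4881 0.3204 0.1993] [[-0.34, 0.94, 0.0], [0.94, 0.34, -0.0], [-0.0, 0.0, -1.0]] [ 0.69280169  0.07478766 -0.18405776] 0.08747799454668796 0.0
[ 3.89701860e-01  5.27756038e-01  1.58379524e+00 -1.12896877e-04
  1.02994127e+00  4.23242582e-02]
```

Emit:
move_arm:
  series: "0 1 35 0 0 0;0 1 70 0 0 0;0 1 105 0 0 0;0 1 135 0 0 0;0 1 154 0 0 0;0 1 154 0 0 0"

```text
time: 11.17
position: [0.4856, 0.3197, 0.0411]
tool_rot: [0.574, 0.819, -0.004, -0.002]
ft_force: [0.4, -1.0, -0.6]
grip_width: 0.0873
grip_force: 0.0
```

Emit:
move_arm:
  series: "0 0 0 0 0 0;0 0 0 0 0 0;0 0 0 0 0 0;0 0 0 0 0 0;0 0 0 0 0 0;0 0 0 0 0 0;0 0 0 0 0 0;0 0 0 0 0 0"
  jaw: 0.2

```text
time: 11.83
position: [0.488, 0.3214, 0.0459]
tool_rot: [0.574, 0.819, 0.0, 0.0]
ft_force: [0.8, 0.4, -0.2]
grip_width: 0.0416
grip_force: 0.0
```

Emit:
move_arm:
  series: "0 0 0 0 0 0;0 0 0 0 0 0;0 0 0 0 0 0;0 0 0 0 0 0;0 0 0 0 0 0"

```text
time: 12.25
position: [0.4879, 0.3214, 0.0456]
tool_rot: [0.574, 0.819, -0.0, -0.0]
ft_force: [-0.5, -0.1, 2.2]
grip_width: 0.034
grip_force: 15.0
```

Emit:
move_arm:
  series: "0 0 -10 0 0 0;0 0 -40 0 0 0;0 0 -80 0 0 0;0 0 -115 0 0 0;-17 120 -115 0 0 20;-17 120 -115 0 0 20;-17 120 -115 0 0 20;-17 120 -115 0 0 20"

```text
time: 12.92
position: [0.6152, 0.3474, 0.1624]
tool_rot: [0.709, 0.705, 0.006, 0.003]
ft_force: [1.0, 0.2, -0.5]
grip_width: 0.0339
grip_force: 15.0
```

Run:
```python
from h import *
c=[]
for n in["side","scene"]:
    p=robot.camera(n)
    for t in["oil_center","tray_blue","violet_center"]: print(n,[(np.round(d["xyz"],3).tolist(),round(d["p"],2)) for d in robot.tip_of(p,t)][:4])
state()
```

```text
side [([0.616, 0.35, 0.161], 0.68)]
side [([0.608, 0.304, -0.0], 0.93)]
side [([0.34, 0.637, 0.053], 0.78), ([0.603, 0.262, 0.058], 0.76), ([0.346, 0.552, 0.055], 0.72), ([0.667, -0.104, 0.054], 0.68)]
scene [([0.602, 0.349, 0.16], 0.49)]
scene [([0.608, 0.303, 0.001], 0.57)]
scene [([0.35, 0.551, 0.05], 0.72), ([0.709, -0.017, 0.052], 0.72), ([0.602, 0.26, 0.059], 0.59), ([0.668, -0.102, 0.058], 0.51)]
13.32 [0.6052 0.3464 0.1606] [[-0.001, 1.0, -0.001], [1.0, 0.001, -0.0], [-0.0, -0.001, -1.0]] [ 0.04141333  0.58157639 -0.37752272] 0.0341767909537673 14.995103308974649
```

Emit:
move_arm:
  series: "0 0 35 0 0 0;0 0 65 0 0 0;0 0 90 0 0 0;0 0 103 0 0 0;0 0 109 0 0 0;0 0 109 0 0 0;0 0 109 0 0 0"

```text
time: 13.9
position: [0.6073, 0.3469, 0.0527]
tool_rot: [0.707, 0.707, 0.001, 0.0]
ft_force: [0.4, -0.2, -0.4]
grip_width: 0.0341
grip_force: 15.0
```

Emit:
move_arm:
  series: "0 0 1 0 0 0;0 0 2 0 0 0;0 0 2 0 0 0;0 0 2 0 0 0"

```text
time: 14.23
position: [0.6069, 0.3466, 0.0504]
tool_rot: [0.707, 0.707, 0.001, 0.0]
ft_force: [0.0, 0.1, -0.9]
grip_width: 0.0342
grip_force: 15.0
```

Emit:
move_arm:
  series: "0 0 1 0 0 0;0 0 1 0 0 0;0 0 1 0 0 0"

```text
time: 14.48
position: [0.6066, 0.3465, 0.0487]
tool_rot: [0.707, 0.707, 0.0, 0.0]
ft_force: [0.9, 0.3, -0.3]
grip_width: 0.0337
grip_force: 15.0
```

Emit:
move_arm:
  series: "0 0 1 0 0 0;0 0 1 0 0 0;0 0 1 0 0 0"

```text
time: 14.73
position: [0.6066, 0.3465, 0.0486]
tool_rot: [0.707, 0.707, 0.0, 0.0]
ft_force: [-2.0, -0.4, 4.7]
grip_width: 0.0341
grip_force: 15.0
```

Emit:
move_arm:
  series: "0 0 0 0 0 0;0 0 0 0 0 0;0 0 0 0 0 0;0 0 0 0 0 0;0 0 0 0 0 0;0 0 0 0 0 0"
  jaw: 0.8

```text
time: 15.23
position: [0.6064, 0.3464, 0.0473]
tool_rot: [0.707, 0.707, -0.0, -0.0]
ft_force: [0.7, -0.5, 0.9]
grip_width: 0.0651
grip_force: 0.0
```

Emit:
move_arm:
  series: "0 0 -40 0 0 0;0 0 -80 0 0 0;0 0 -120 0 0 0;0 0 -160 0 0 0;-234 -114 -160 0 0 0;-234 -114 -160 0 0 0;-234 -114 -160 0 0 0;-234 -114 -160 0 0 0"
  jaw: 1

```text
time: 15.9
position: [0.5324, 0.1954, 0.208]
tool_rot: [0.707, 0.708, 0.0, 0.0]
ft_force: [0.9, -0.2, 0.0]
grip_width: 0.087
grip_force: 0.0
```

Emit:
move_arm:
  series: "-84 -40 0 0 0 0;-84 -40 0 0 0 0;-84 -40 0 0 0 0;-84 -40 0 0 0 0;-84 -40 0 0 0 0"

```text
time: 16.32
position: [0.4943, 0.1125, 0.208]
tool_rot: [0.708, 0.706, 0.001, 0.0]
ft_force: [1.2, 0.7, 0.7]
grip_width: 0.0871
grip_force: 0.0
```

Run:
```python
from h import *
for n in["wrist","side","scene"]:
    p=robot.camera(n)
    for t in["cup_yellow_center","tray_yellow","violet_center","oil_center"]: print(n,[(np.round(d["xyz"],3).tolist(),round(d["p"],2)) for d in robot.tip_of(p,t)][:4])
    if n!='scene': cv2.imwrite(f"pics/y_{n}.png",cv2.resize(p["img"][:,:,::-1],(800,600)))
state()
```

```text
wrist [([0.624, 0.12, -0.001], 0.58)]
wrist [([0.623, 0.116, -0.002], 0.56)]
wrist [([0.608, 0.26, 0.062], 0.85)]
wrist []
side [([0.498, 0.114, 0.036], 0.66)]
side [([0.624, 0.12, -0.003], 0.88)]
side [([0.344, 0.55, 0.055], 0.88), ([0.665, -0.106, 0.056], 0.66), ([0.71, -0.014, 0.053], 0.55), ([0.337, 0.64, 0.052], 0.53)]
side [([0.608, 0.349, 0.047], 0.54)]
scene [([0.496, 0.111, 0.036], 0.64)]
scene [([0.623, 0.122, 0.002], 0.88)]
scene [([0.347, 0.549, 0.051], 0.72), ([0.603, 0.261, 0.057], 0.55), ([0.339, 0.637, 0.053], 0.55), ([0.706, -0.013, 0.053], 0.53)]
scene [([0.604, 0.35, 0.047], 0.65)]
17.07 [0.4935 0.1126 0.2075] [[0.0, 1.0, -0.0], [1.0, -0.0, 0.0], [0.0, -0.0, -1.0]] [-0.79034906  0.10515642 -0.60628904] 0.08712375707664777 0.0
```

View pics/y_side.png

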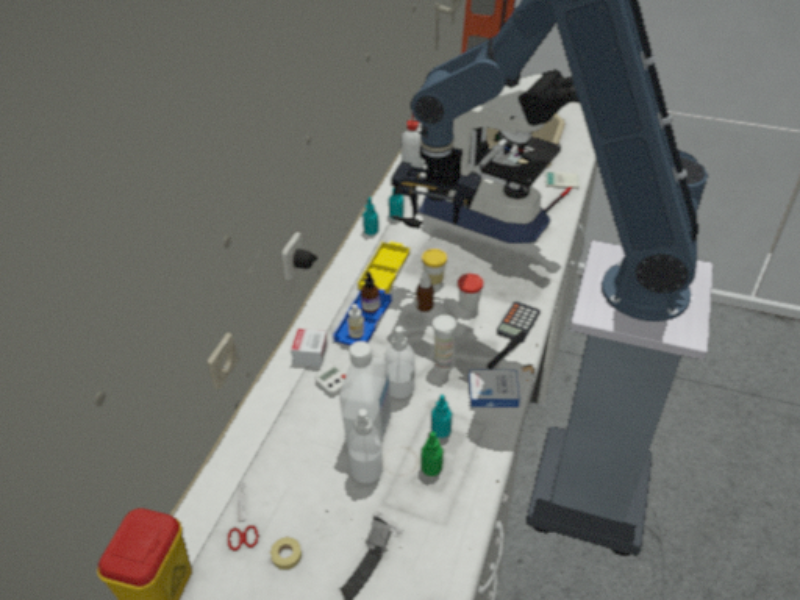

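Emit:
move_arm:
  series: "0 2 35 0 0 0;0 2 70 0 0 0;0 2 105 0 0 0;0 2 125 0 0 0;0 2 139 0 0 0;0 2 139 0 0 0;0 2 139 0 0 0"

```text
time: 17.65
position: [0.4952, 0.1125, 0.068]
tool_rot: [0.707, 0.707, -0.001, -0.001]
ft_force: [0.9, 0.9, -0.3]
grip_width: 0.087
grip_force: 0.0
```

Emit:
move_arm:
  series: "0 0 0 0 0 0;0 0 0 0 0 0;0 0 0 0 0 0;0 0 0 0 0 0;0 0 0 0 0 0;0 0 0 0 0 0;0 0 0 0 0 0;0 0 0 0 0 0"
  jaw: 0.4

```text
time: 18.32
position: [0.4957, 0.1126, 0.0691]
tool_rot: [0.707, 0.707, 0.0, 0.0]
ft_force: [-1.6, 0.4, 5.9]
grip_width: 0.06
grip_force: 15.0
```

Emit:
move_arm:
  series: "0 0 -5 0 0 0;0 0 -30 0 0 0;0 0 -60 0 0 0;0 0 -60 0 0 0;-31 127 -60 0 0 0;-31 127 -60 0 0 0;-31 127 -60 0 0 0;-31 127 -60 0 0 0"

```text
time: 18.98
position: [0.6313, 0.0792, 0.1293]
tool_rot: [0.708, 0.706, 0.004, 0.005]
ft_force: [0.8, -0.0, -0.9]
grip_width: 0.0598
grip_force: 15.0
```

Run:
```python
from h import *
c=[]
for n in["side","scene"]:
    p=robot.camera(n)
    for t in["cup_yellow_center","tray_yellow"]: print(n,[(np.round(d["xyz"],3).tolist(),round(d["p"],2)) for d in robot.tip_of(p,t)][:4])
    P=p["mtx"]@p["world_to_cam"][:3]
    u=P@[.62,.12,.05,1];u=(u[:2]/u[2]).astype(int)
    c.append(cv2.resize(p["img"][u[1]-45:u[1]+35,u[0]-33:u[0]+33],(396,480),interpolation=cv2.INTER_CUBIC))
state()
cv2.imwrite("pics/c4.png",np.hstack(c)[:,:,::-1])
```

```text
side [([0.634, 0.08, 0.097], 0.73)]
side [([0.624, 0.12, 0.002], 0.86)]
scene [([0.621, 0.079, 0.094], 0.62), ([0.624, 0.123, 0.0], 0.61)]
scene [([0.621, 0.125, 0.002], 0.56)]
19.28 [0.62   0.0822 0.1278] [[-0.001, 1.0, -0.004], [1.0, 0.001, 0.0], [0.0, -0.004, -1.0]] [ 0.07060025 -0.44391182 -0.48157062] 0.059609226189969125 14.996746340896152
```

View pics/c4.png

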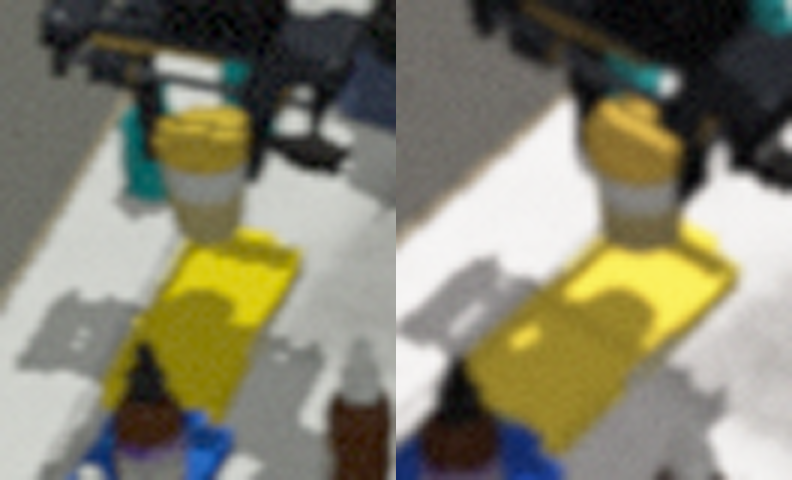

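Emit:
move_arm:
  series: "0 0 20 0 0 0;0 0 35 0 0 0;0 0 47 0 0 0;0 0 54 0 0 0;0 0 54 0 0 0;0 0 54 0 0 0"

```text
time: 19.78
position: [0.6222, 0.0818, 0.0745]
tool_rot: [0.707, 0.707, -0.0, -0.0]
ft_force: [0.7, 0.5, -0.6]
grip_width: 0.0602
grip_force: 15.0
```

Emit:
move_arm:
  series: "0 0 1 0 0 0;0 0 2 0 0 0;0 0 2 0 0 0;0 0 2 0 0 0"

```text
time: 20.12
position: [0.6228, 0.0816, 0.073]
tool_rot: [0.707, 0.707, 0.0, 0.0]
ft_force: [-0.7, -0.7, -1.0]
grip_width: 0.0598
grip_force: 15.0
```

Emit:
move_arm:
  series: "0 0 1 0 0 0;0 0 1 0 0 0;0 0 1 0 0 0"

```text
time: 20.37
position: [0.6228, 0.0816, 0.0721]
tool_rot: [0.707, 0.707, 0.0, 0.0]
ft_force: [-1.2, 0.5, 3.5]
grip_width: 0.0599
grip_force: 15.0
```

Emit:
move_arm:
  series: "0 0 0 0 0 0;0 0 0 0 0 0;0 0 0 0 0 0;0 0 0 0 0 0;0 0 0 0 0 0;0 0 0 0 0 0"
  jaw: 0.95

```text
time: 20.87
position: [0.6224, 0.0816, 0.0714]
tool_rot: [0.707, 0.707, -0.0, -0.0]
ft_force: [-0.1, -0.1, -0.0]
grip_width: 0.0819
grip_force: 0.0
```

Emit:
move_arm:
  series: "0 0 -40 0 0 0;0 0 -80 0 0 0;0 0 -120 0 0 0;0 0 -160 0 0 0;0 0 -170 0 0 0;100 -80 -170 0 0 0;100 -80 -170 0 0 0;100 -80 -170 0 0 0"
  jaw: 1

```text
time: 21.53
position: [0.5437, 0.1796, 0.2417]
tool_rot: [0.708, 0.706, 0.0, 0.0]
ft_force: [-0.4, 0.1, 0.1]
grip_width: 0.0869
grip_force: 0.0
```

Emit:
move_arm:
  series: "197 -150 0 0 0 0;197 -150 0 0 0 0;197 -150 0 0 0 0;197 -150 0 0 0 0;197 -150 0 0 0 0;197 -150 0 0 0 0;197 -150 0 0 0 0;197 -150 0 0 0 0"

```text
time: 22.2
position: [0.3926, 0.3776, 0.2413]
tool_rot: [0.705, 0.709, -0.0, 0.0]
ft_force: [0.7, -0.8, -0.7]
grip_width: 0.0868
grip_force: 0.0
```

Run:
```python
from h import *
for n in["wrist","side","scene"]:
    p=robot.camera(n)
    for t in["strips_center","cup_yellow_center","tray_yellow"]: print(n,[(np.round(d["xyz"],3).tolist(),round(d["p"],2)) for d in robot.tip_of(p,t)][:4])
    if n=='side': cv2.imwrite("pics/t1.png",cv2.resize(p["img"][100:300,180:380,::-1],(600,600)))
state()
```

```text
wrist [([0.392, 0.379, 0.063], 0.64)]
wrist []
wrist []
side [([0.393, 0.378, 0.064], 0.88)]
side [([0.624, 0.083, 0.04], 0.74)]
side [([0.623, 0.119, 0.0], 0.86)]
scene [([0.39, 0.381, 0.064], 0.86)]
scene []
scene []
22.8 [0.3948 0.3759 0.2415] [[0.001, 1.0, 0.0], [1.0, -0.001, 0.0], [0.0, 0.0, -1.0]] [-0.31303083  0.13067822 -1.10354401] 0.08683787351827288 0.0
```

View pics/t1.png

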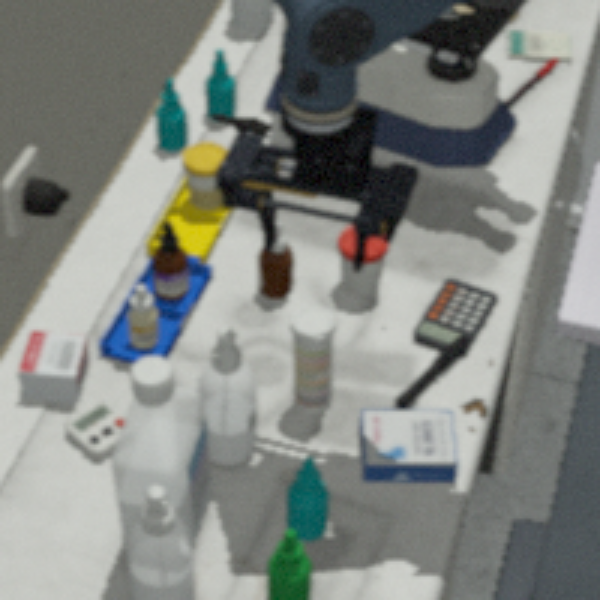

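Emit:
move_arm:
  series: "3 -2 35 0 0 0;3 -2 70 0 0 0;3 -2 100 0 0 0;3 -2 113 0 0 0;3 -2 120 0 0 0;3 -2 120 0 0 0;3 -2 120 0 0 0"

```text
time: 23.38
position: [0.3929, 0.3795, 0.1219]
tool_rot: [0.707, 0.707, 0.0, 0.0]
ft_force: [-0.2, 0.2, 0.4]
grip_width: 0.087
grip_force: 0.0
```

Emit:
move_arm:
  series: "0 0 0 0 0 0;0 0 0 0 0 0;0 0 0 0 0 0;0 0 0 0 0 0;0 0 0 0 0 0;0 0 0 0 0 0;0 0 0 0 0 0;0 0 0 0 0 0"
  jaw: 0.3

```text
time: 24.05
position: [0.3926, 0.3793, 0.1217]
tool_rot: [0.707, 0.707, 0.0, 0.0]
ft_force: [-0.4, 0.2, 1.6]
grip_width: 0.0471
grip_force: 15.0
```

Emit:
move_arm:
  series: "0 0 0 0 0 0;0 0 0 0 0 0;0 0 0 0 0 0"

```text
time: 24.3
position: [0.3926, 0.3793, 0.1217]
tool_rot: [0.707, 0.707, 0.0, 0.0]
ft_force: [0.5, -1.1, 1.9]
grip_width: 0.047
grip_force: 15.0
```

Emit:
move_arm:
  series: "0 0 -5 0 0 0;0 0 -30 0 0 0;0 0 -65 0 0 0;0 0 -100 0 0 0;0 0 -130 0 0 0;0 0 -130 0 0 0"

```text
time: 24.8
position: [0.3954, 0.3814, 0.258]
tool_rot: [0.707, 0.707, 0.006, 0.001]
ft_force: [0.2, -0.0, -0.2]
grip_width: 0.0468
grip_force: 15.0
```

Emit:
move_arm:
  series: "-214 229 0 0 0 0;-214 229 0 0 0 0;-214 229 0 0 0 0;-214 229 0 0 0 0;-214 229 0 0 0 0;-214 229 0 0 0 0;-214 229 0 0 0 0;-214 229 0 0 0 0"

```text
time: 25.47
position: [0.6245, 0.1612, 0.2507]
tool_rot: [0.708, 0.706, -0.0, 0.001]
ft_force: [0.1, 0.4, -0.1]
grip_width: 0.0471
grip_force: 15.0
```

Run:
```python
from h import *
c=[]
for n in["side","scene"]:
    p=robot.camera(n)
    for t in["strips_center","tray_yellow","cup_yellow_center"]: print(n,[(np.round(d["xyz"],3).tolist(),round(d["p"],2)) for d in robot.tip_of(p,t)][:4])
    P=p["mtx"]@p["world_to_cam"][:3]
    u=P@[.62,.15,.12,1];u=(u[:2]/u[2]).astype(int)
    c.append(cv2.resize(p["img"][u[1]-45:u[1]+35,u[0]-33:u[0]+33],(396,480),interpolation=cv2.INTER_CUBIC))
state()
cv2.imwrite("pics/t4.png",np.hstack(c)[:,:,::-1])
```

```text
side [([0.625, 0.16, 0.197], 0.6)]
side [([0.623, 0.119, -0.0], 0.96)]
side [([0.623, 0.085, 0.038], 0.83)]
scene [([0.62, 0.164, 0.193], 0.66)]
scene [([0.624, 0.124, 0.0], 0.59), ([0.604, 0.349, 0.051], 0.53)]
scene [([0.622, 0.079, 0.038], 0.75)]
25.87 [0.62   0.1665 0.2514] [[-0.002, 1.0, -0.001], [1.0, 0.002, 0.0], [0.0, -0.001, -1.0]] [-0.64362927  0.25873666 -0.4216945 ] 0.04658802675050756 14.998164808057481
```

View pics/t4.png

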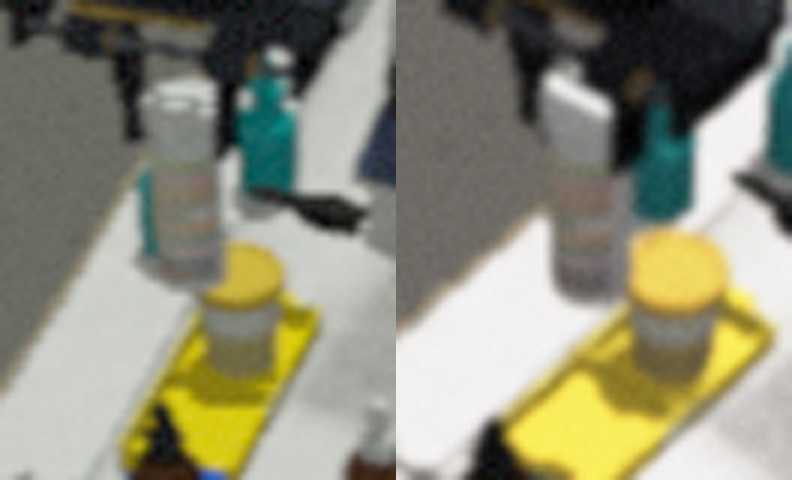

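Emit:
move_arm:
  series: "0 1 35 0 0 0;0 1 70 0 0 0;0 1 100 0 0 0;0 1 116 0 0 0;0 1 124 0 0 0;0 1 124 0 0 0;0 1 124 0 0 0"

```text
time: 26.45
position: [0.6227, 0.166, 0.1284]
tool_rot: [0.707, 0.707, 0.001, 0.0]
ft_force: [0.5, 0.4, -0.2]
grip_width: 0.0468
grip_force: 15.0
```

Emit:
move_arm:
  series: "0 0 1 0 0 0;0 0 2 0 0 0;0 0 2 0 0 0;0 0 2 0 0 0"

```text
time: 26.78
position: [0.6228, 0.1652, 0.1264]
tool_rot: [0.707, 0.707, 0.001, 0.0]
ft_force: [1.3, 0.5, -0.5]
grip_width: 0.0469
grip_force: 15.0
```

Emit:
move_arm:
  series: "0 0 1 0 0 0;0 0 1 0 0 0;0 0 1 0 0 0"

```text
time: 27.03
position: [0.6224, 0.1651, 0.1246]
tool_rot: [0.707, 0.707, -0.0, -0.0]
ft_force: [-0.5, 0.3, -1.1]
grip_width: 0.0468
grip_force: 15.0
```

Emit:
move_arm:
  series: "0 0 1 0 0 0;0 0 1 0 0 0;0 0 1 0 0 0"

```text
time: 27.28
position: [0.6228, 0.1652, 0.1243]
tool_rot: [0.707, 0.707, 0.0, 0.0]
ft_force: [-0.6, 0.1, 4.6]
grip_width: 0.0467
grip_force: 15.0
```

Emit:
move_arm:
  series: "0 0 0 0 0 0;0 0 0 0 0 0;0 0 0 0 0 0;0 0 0 0 0 0;0 0 0 0 0 0;0 0 0 0 0 0"
  jaw: 0.95

```text
time: 27.78
position: [0.6223, 0.1653, 0.1233]
tool_rot: [0.707, 0.707, -0.0, -0.0]
ft_force: [0.9, -0.3, -0.5]
grip_width: 0.0779
grip_force: 0.0
```

Emit:
move_arm:
  series: "0 0 -30 0 0 0;0 0 -70 0 0 0;0 0 -110 0 0 0;0 0 -150 0 0 0;0 0 -190 0 0 0;0 0 -200 0 0 0;0 -80 -200 0 0 0;0 -80 -200 0 0 0"
  jaw: 1

```text
time: 28.45
position: [0.5431, 0.165, 0.3243]
tool_rot: [0.707, 0.707, 0.001, 0.001]
ft_force: [-1.2, -0.4, 0.4]
grip_width: 0.087
grip_force: 0.0
```

Run:
```python
from h import *
c=[]
for n in["side","scene"]:
    p=robot.camera(n)
    for t in["violet_center","oil_center","cup_yellow_center","strips_center","brown_center","cup_red_center"]: print(n,t,[(np.round(d["xyz"],3).tolist(),round(d["p"],2)) for d in robot.tip_of(p,t)][:5])
    P=p["mtx"]@p["world_to_cam"][:3]
    u=P@[.58,.22,.05,1];u=(u[:2]/u[2]).astype(int)
    c.append(cv2.resize(p["img"][u[1]-65:u[1]+65,u[0]-55:u[0]+55],(396,468),interpolation=cv2.INTER_CUBIC))
state()
cv2.imwrite("pics/end.png",np.hstack(c)[:,:,::-1])
```

```text
side violet_center [([0.347, 0.554, 0.054], 0.81), ([0.664, -0.105, 0.055], 0.73), ([0.603, 0.259, 0.054], 0.72), ([0.34, 0.639, 0.051], 0.58), ([0.705, -0.016, 0.055], 0.47)]
side oil_center [([0.603, 0.346, 0.048], 0.46)]
side cup_yellow_center [([0.62, 0.081, 0.04], 0.72)]
side strips_center [([0.623, 0.083, 0.037], 0.42)]
side brown_center [([0.623, 0.161, 0.066], 0.2)]
side cup_red_center [([0.388, 0.171, 0.035], 0.74)]
scene violet_center [([0.603, 0.261, 0.056], 0.73), ([0.339, 0.64, 0.056], 0.73), ([0.347, 0.549, 0.051], 0.62), ([0.709, -0.017, 0.054], 0.6), ([0.669, -0.103, 0.057], 0.57)]
scene oil_center [([0.606, 0.347, 0.049], 0.77)]
scene cup_yellow_center [([0.62, 0.082, 0.039], 0.59)]
scene strips_center [([0.621, 0.164, 0.068], 0.81)]
scene brown_center [([0.485, 0.213, 0.048], 0.82)]
scene cup_red_center [([0.392, 0.174, 0.037], 0.59)]
29.15 [0.5428 0.1652 0.3234] [[0.0, 1.0, -0.0], [1.0, -0.0, -0.0], [-0.0, -0.0, -1.0]] [-0.25035346  0.66425933 -0.24727736] 0.08718337313244358 0.0
```

View pics/end.png

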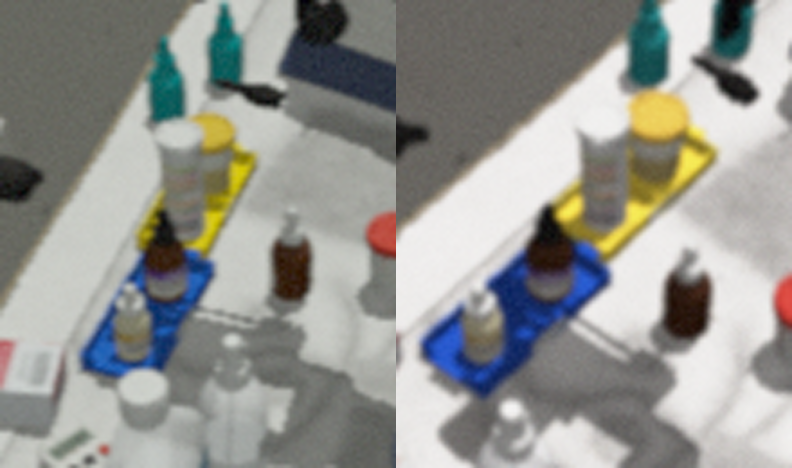

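All four items stand upright in their pockets, and the brown bottle with the white top and the red-lidded cup are where they started.

```bash
python3 -c "
from rig import robot;print(robot.hand_in())"
```

```text
the job is handed in; nothing more can be done
None
```

Both kits are made up and handed in at about 29 s, with all four items upright and released in their pockets and the red-lidded cup and white-topped bottle untouched; one mistyped row pushed the gripper down on the held violet-label bottle so it slipped about 17 mm in the grip, and I couldn't read the peak force, so I can't rule out that it passed the 40 N limit.

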